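Check the handle stop of a vial crimper

TASK

Two hand crimpers for vial caps stand upright in bench stands: on the larger one, check the handle stop by pressing its lever in with your finger backs, from the lever's outer side, until it comes up against its stop short of the upright fixed handle. Hold it firmly against the stop for about two seconds, then ease it all the way back out without letting it snap open, and move clear. Do not pinch or hook the lever, reach behind it, force it or touch the fixed handle, and leave the smaller crimper and everything else on the bench undisturbed.

Things in the scene. Friction and masses are not known exactly. Their poses are not given: they have to be found in the camera images.
- crimper: the larger hand crimper, jaws down, clamped in its bench stand (fixed): grey base 140 x 110 x 12 mm, steel column, aluminium head 38 mm across, above it the grey upright fixed handle and the flared grey lever. Origin under the base, on the fixed handle's axis; z up; lever on the -x side, column on the +x side (52 mm off, 137 mm tall). The lever is pressed in towards +x, in the x-z plane
- crimper_bar: the larger crimper's upright fixed handle, part of crimper, same origin and axes: grey, 20 mm across, from 144 to 228 mm above the bench, on the z axis. A steel stop screw 6 mm thick passes through it 190 mm up and stands out 11 mm towards the lever
- crimper_lever (a joint): angle of the larger crimper's lever, rad: 0 = fully out (at rest, held there by its return spring), 0.37 = against its stop, with 14 mm left between lever tip and fixed handle. Hinge: a level pin along the y axis of crimper, at (-22, 0, 100) mm in it. The spring takes about 3 N at the tip to start, 8 N at the stop; let go, the lever flies back
- crimper_tip (a point): centre of the round upper end of the larger crimper's lever, 122 mm from the hinge pin. Sleeve round, 15 mm across, from 45 mm off the pin to the end. In crimper it is at (-75, 0, 210) mm at rest, the lever leaning 26 degrees outwards, and at (-31.5, 0, 222) mm at the stop, leaning 4.5 degrees. Axes turn with the lever: z from pin to tip, x towards the fixed handle
- mini: the smaller hand crimper in its own fixed stand, the same shape at three quarters of the size: base plate 105 x 83 mm, 171 mm tall. Origin at the underside of its base, on the axis of its fixed handle; its lever is on its -x side. To be left alone
- mini_lever (a joint): angle of the smaller crimper's lever, rad, 0 = fully out (at rest). To be left alone
- vial_a: capped clear glass 10 ml vial, 22.5 mm across, 46 mm tall, standing on the base of the larger crimper's stand; origin at the centre of its underside
- vial_b: capped clear glass 2 ml vial, 12 mm across, 32 mm tall, standing on the base of the smaller crimper's stand; origin at the centre of its underside
- vial_c: capped clear glass vial, 22.5 mm across, 75 mm tall, standing in the wire rack; origin at the centre of its underside
- vial_d: second capped clear glass vial, 22.5 mm across, 75 mm tall, standing in the wire rack; origin at the centre of its underside
- cap_tub: clear plastic tub of aluminium caps, 76 mm across, 40 mm tall; origin at the centre of its underside
- wash_bottle: white wash bottle with a bent spout, 64 mm across, 190 mm tall overall; origin at the centre of its underside
- pipette: white pipette with red cone and blue tip, 255 mm long, 32 mm thick, lying on the bench; origin under its middle
- hex_key: dark steel hex key, 85 mm long, lying on the bench; origin under the middle of its long arm
Things that resemble listed ones, but are neither listed nor needed, are in the scene too. Leave any brown look-alike of the vial_a alone.

How it is judged:
By the outcome, as a careful person would: the job done as asked, in the order asked, and still so for the second after the job is handed in, with the robot touching nothing.
It also fails if it takes over 48 s, if anything falls off the work surface, if the arm or the gripper's body presses on something with over 40 N, if the wrist force passes 120 N, or if a joint passes its speed limit or range.

ROBOT

A 7-joint arm with a two-finger parallel gripper is mounted at the origin on the work surface. World frame = base frame: x ahead of the robot, y to its left, z up, the work surface at z = 0. Lengths are in m, angles in rad, forces in N, time in s.
With the tool pointing down it reaches from about 0.425 to 0.95 m from the base axis. Payload 4.7 kg.
Tool frame: the origin (TCP) lies between the finger pads; the fingertips stand 25 mm ahead of it and the grasp point (between the pads) lies 6 mm ahead of it; x points along the fingers, z is the direction in which the jaws open and shut, and the axes are right-handed (so a half turn about x gives the same grasp; the last joint's range is limited). The gripper opens to 85 mm and grips with 20 to 120 N. Pads are 22 mm wide; open, the fingers measure 114 mm over their backs; the gripper's body (76 mm by 85 mm) begins 54 mm behind the grasp point. The pads swing forward as they close: fully open they stand 13 mm farther back than shut.
Start: joints at [1.204, 0.469, -0.049, 1.532, 0.024, 1.141, -0.082], TCP at [0.224, -0.637, 0.256] pointing down, gripper open.
Joint ranges: [-2.59, 2.59], [-0.33, 1.99], [-1.39, 1.29], [0.1, 2.45], [-1.04, 4.18], [0.21, 1.99], [-2.66, 2.66]. Speed limits (rad/s): [2.57, 2.57, 3.14, 3.14, 3.14, 3.14, 3.14].

INTERFACE

Orientations are given as a 3x3 rotation matrix whose columns are the frame's x, y, z axes.
In Python, from rig import * gives the robot as it stands. Calls block until the motion is done:
- movep(position, orientation): joint-space move of the TCP to a pose.
- move_l(position, attitude=None, feed=0.15, until_force=None): straight line of the TCP; attitude=None keeps the orientation; feed is the mean speed in m/s. With until_force (N) it stops when the force on the tool has changed by that much, and returns True; else False.
- move_joints(angles): joint-space move.
- command_gripper(opening, newtons=None): finger opening in m; newtons is the grip in N (None keeps the last); returns when the fingers have stopped.
- sleep(seconds).
- inverse_kinematics(position, orientation): joint angles nearest the present ones, or None.
- sense(): the state.
- camera(name): name is "side" or "top" or "wrist"; returns (picture, depth): 480x640x3 uint8, red, green, blue; 480x640 float32, m along the optical axis (not along the pixel's ray), 0 where there is no reading.
- camera_params(name): a dict with "K" (3x3 intrinsics, pixels), "position" and "rotation" of the camera in the world; the wrist camera has in their place "tool_from_camera" (4x4, takes a point from camera to tool coordinates, whose origin is the TCP and whose axes are the tool frame's). Camera axes: x right, y down, z forward; pixel columns grow to the right and rows downward; lengths in m; the calibration is good to about 2 mm. A picture is of the moment at which its call begins: read the wrist's pose just before it. camera_params takes no time and is no camera call.
A pose or a line that the arm cannot do raises Unreachable and nothing moves.
- finish_job(): hands the job in, once; it reports no verdict.
The state is a dict: "time_s": time; "joint_pos": joint angles; "qd": joint speeds; "joint_efforts": joint torques, N m; "position": TCP position; "tcp_rot": TCP orientation; "wrist_force": force on the tool from outside, world axes, zero at the start; "ft_torque": the same for the moment, N m; "finger_gap": finger opening in m.
Only numpy, scipy, OpenCV 4.12 (cv2) and the standard library are available. Lean on these libraries where they do the work, as an engineer would, in place of code of your own. Each camera call takes 0.05 s, during which the arm holds its last target.

## Working session

There is one attempt and no reset: what is moved stays moved. The work goes in short steps, each a Python script; the robot and the scene stay as the last script left them, time stands still between calls to the robot, and variables do not carry over. Pictures are saved under pics/ and viewed, and the job is handed in when it is done.

```bash
ls; mkdir -p pics; python3 - <<'E'
from rig import *
import cv2
s=sense();print(s)
for n in("side","top","wrist"):
    p,d=camera(n);cv2.imwrite(f"pics/{n}0.png",p[:,:,::-1]);
    import numpy as np;np.save(f"{n}0d.npy",d);print(n,camera_params(n))
E
```

```text
pics
{'time_s': 0.0, 'joint_pos': array([ 1.20411363,  0.46948893, -0.04862822,  1.5336826 ,  0.02406669,
        1.14099937, -0.08230898]), 'qd': array([-0.00055534,  0.00077532, -0.00182109,  0.00355085, -0.00062011,
       -0.00118177, -0.00079255]), 'joint_efforts': array([ 6.81858764e-04, -5.10304821e+01, -4.60899656e-02, -2.37706375e+01,
        1.07247639e-02,  7.43505807e-03, -3.95320640e-06]), 'position': array([ 0.22355459, -0.63634167,  0.25523424]), 'tcp_rot': array([[-6.86898436e-04,  9.43479125e-01,  3.31431243e-01],
       [ 1.87236596e-03,  3.31431954e-01, -9.43477268e-01],
       [-9.99998011e-01, -2.75124811e-05, -1.99419829e-03]]), 'wrist_force': array([ 0.95176315, -0.58890408, -0.44873957]), 'ft_torque': array([ 0.00543105, -0.02865067,  0.03530731]), 'finger_gap': 0.08559570147446438}
side {'K': array([[606.07858499,   0.        , 322.52905371],
       [  0.        , 606.07858499, 235.90627781],
       [  0.        ,   0.        ,   1.        ]]), 'position': array([ 0.46657342, -1.1104634 ,  0.98662223]), 'rotation': array([[ 0.989381  , -0.1034245 ,  0.1021205
[... 313 characters left out ...]
1.12213479]), 'rotation': array([[-0.07962496, -0.97591283,  0.20311082],
       [-0.99682233,  0.07841666, -0.01400276],
       [-0.00226179, -0.20358037, -0.97905563]])}
wrist {'K': array([[375.41338313,   0.        , 321.0177048 ],
       [  0.        , 375.41338313, 242.21379718],
       [  0.        ,   0.        ,   1.        ]]), 'tool_from_camera': array([[ 5.21578936e-04, -2.84988891e-01,  9.58530678e-01,
        -1.17185575e-01],
       [-2.72705138e-04, -9.58530813e-01, -2.84988783e-01,
         7.29250765e-02],
       [ 9.99999827e-01, -1.12752095e-04, -5.77667416e-04,
         4.80067561e-04],
       [ 0.00000000e+00,  0.00000000e+00,  0.00000000e+00,
         1.00000000e+00]])}
```

View pics/side0.png

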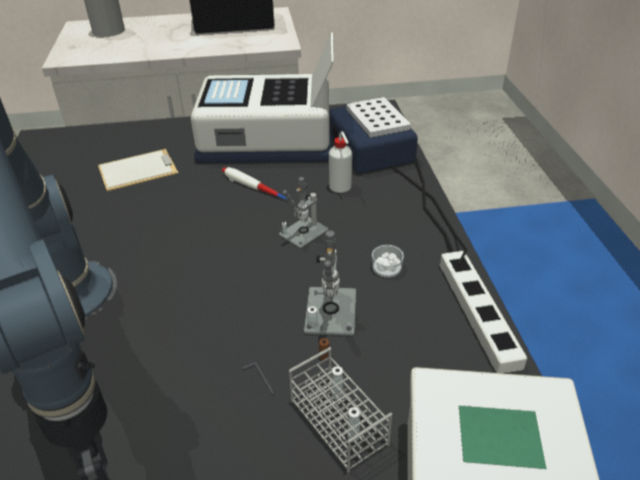

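View pics/top0.png

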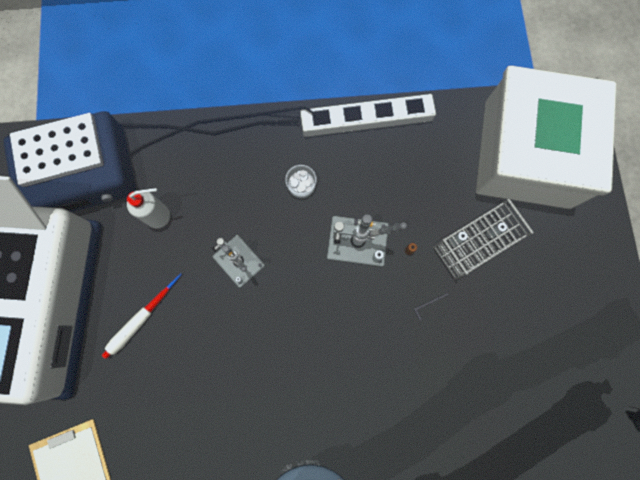

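```bash
python3 - <<'E'
import cv2
a=cv2.imread("pics/top0.png")[195:285,310:430];cv2.imwrite("pics/t0z.png",cv2.resize(a,None,fx=6.5,fy=6.5,interpolation=2))
a=cv2.imread("pics/side0.png")[220:360,270:420];cv2.imwrite("pics/s0z.png",cv2.resize(a,None,fx=4.2,fy=4.2,interpolation=2))
E
```

```text
(no output)
```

View pics/t0z.png

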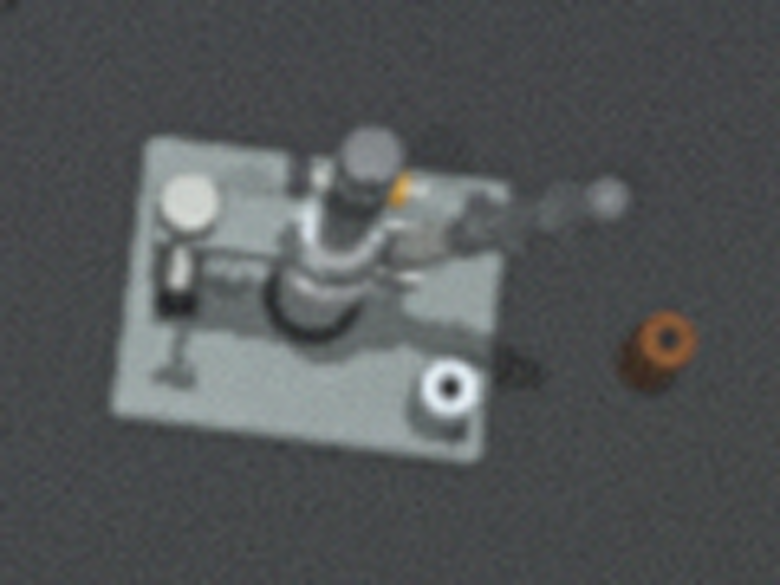

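View pics/s0z.png

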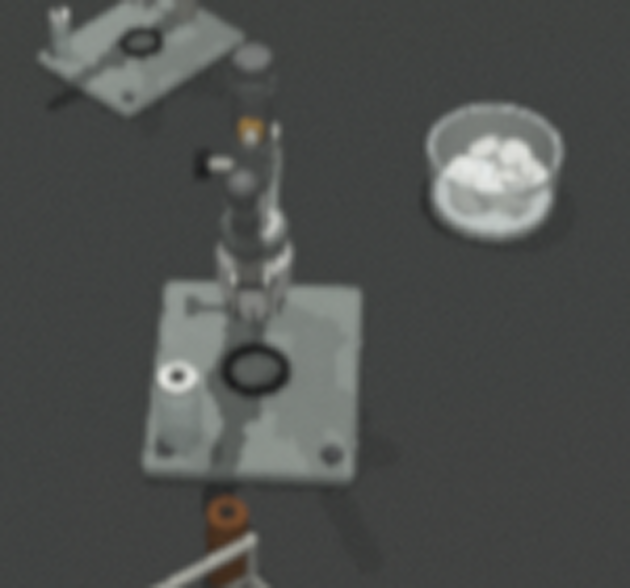

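```bash
cat > h.py <<'E'
import numpy as np
from rig import *
def ray(n,uv):
    c=camera_params(n);d=c["rotation"]@np.linalg.solve(c["K"],[uv[0],uv[1],1]);return c["position"],d
def plane(n,uv,z):
    p,d=ray(n,uv);return p+d*(z-p[2])/d[2]
def tri(a,b):
    p,d=ray("top",a);q,e=ray("side",b)
    t=np.linalg.lstsq(np.c_[d,-e],q-p,rcond=None)[0];A=p+d*t[0];B=q+e*t[1];return (A+B)/2,np.linalg.norm(A-B)
E
python3 - <<'E'
from h import *
T=lambda u,v:(310+u/6.5-.42,195+v/6.5-.42)
S=lambda u,v:(270+u/4.2-.38,220+v/4.2-.38)
np.set_printoptions(precision=4,suppress=True)
tc=np.array([plane("top",T(*c),.012) for c in [(150,138),(510,185),(478,462),(112,412)]])
sc=np.array([plane("side",S(*c),.012) for c in [(360,288),(355,472),(148,467),(168,283)]])
for c in(tc,sc):
    print(c,"centre",c.mean(0),[np.linalg.norm(c[i]-c[(i+1)%4]) for i in range(4)])
    print("dir+x",c[0]+c[3]-c[1]-c[2])
for n,a,b in[("bar",(371,152),(252,57)),("tip",(608,198),(242,182))]:
    print(n,tri(T(*a),S(*b)))
print(plane("top",T(371,152),.228),plane("top",T(608,198),.212),plane("side",S(252,57),.228),plane("side",S(242,182),.212))
print("column",plane("top",T(190,203),.137))
print("vial_a",plane("top",T(450,387),.058), plane("side",S(177,376),.058))
print("brown",plane("top",T(667,340),.046), plane("side",S(228,512),.046))
E
```

```text
[[ 0.6728 -0.1093  0.012 ]
 [ 0.6435 -0.2438  0.012 ]
 [ 0.5391 -0.2201  0.012 ]
 [ 0.5688 -0.086   0.012 ]] centre [ 0.6061 -0.1648  0.012 ] [np.float64(0.1375890343626047), np.float64(0.10707465152441786), np.float64(0.13735352235238515), np.float64(0.10662207660377214)]
dir+x [0.0589 0.2686 0.    ]
[[ 0.6727 -0.1103  0.012 ]
 [ 0.645  -0.243   0.012 ]
 [ 0.541  -0.2228  0.012 ]
 [ 0.5686 -0.0892  0.012 ]] centre [ 0.6068 -0.1663  0.012 ] [np.float64(0.13555119920989311), np.float64(0.10590848288519966), np.float64(0.13636574193008721), np.float64(0.10622345835407669)]
dir+x [0.0553 0.2662 0.    ]
bar (array([ 0.607 , -0.1645,  0.2264]), np.float64(0.001982672936797678))
tip (array([ 0.5903, -0.2381,  0.2126]), np.float64(0.0010345704302541694))
[ 0.6076 -0.1643  0.228 ] [ 0.591  -0.2382  0.212 ] [ 0.6057 -0.1669  0.228 ] [ 0.5899 -0.2376  0.212 ]
column [ 0.6172 -0.1138  0.137 ]
vial_a [ 0.5606 -0.2059  0.058 ] [ 0.5595 -0.2058  0.058 ]
brown [ 0.5735 -0.2882  0.046 ] [ 0.5732 -0.2889  0.046 ]
```

```bash
cat >> h.py <<'E'
np.set_printoptions(precision=4,suppress=True)
O=np.array([0.6068,-0.1652,0]); ex=np.array([0.2145,0.9767,0]);ex/=np.linalg.norm(ex)
ez=np.array([0,0,1.]);HB=0.0145
def R(s):
    x=-ez;z=s*ex;return np.c_[x,np.cross(z,x),z]
def tip(th):  # lever angle -> tip world
    a=np.arctan2(53,110)-th;return O+ex*(-.022-.122*np.sin(a))+ez*(.1+.122*np.cos(a))
def tcp(th,gap=0.): # tool pose w/ back of finger touching the tip
    return tip(th)-ex*(.0075+HB+gap)+ez*.005
E
python3 - <<'E'
from h import *
print(tip(0),tip(.37))
for s in(1,-1):
    for p in(tcp(0,.06)+ez*.12,tcp(0,.04),tcp(0.37)):print(s,p,inverse_kinematics(p,R(s)))
# heights from top depth around route / box
d=np.load("top0d.npy");c=camera_params("top");v,u=np.mgrid[0:480,0:640]
P=(np.linalg.inv(c["K"])@np.c_[u.ravel(),v.ravel(),np.ones(u.size)].T*d.ravel()).T@c["rotation"].T+c["position"]
for (a,b) in[(550,140),(510,70),(612,190),(480,190),(505,115),(466,237),(512,205)]:print(a,b,P[b*640+a])
m=(d.ravel()>0)&(P[:,0]>.3)&(P[:,1]<-.27)&(P[:,2]>.1)
Q=P[m];print(Q.min(0),Q.max(0))
E
```

```text
[ 0.5907 -0.2384  0.2099] [ 0.6    -0.1961  0.2216]
1 [ 0.5731 -0.3185  0.3349] [ 0.9081  0.4685 -0.6884  1.451   0.2999  1.3288  1.5556]
1 [ 0.5774 -0.299   0.2149] [ 0.8781  0.554  -0.6768  1.613   0.3769  1.1089  1.4588]
1 [ 0.5953 -0.2176  0.2266] [ 0.7763  0.5214 -0.7007  1.641   0.3659  1.1145  1.3321]
-1 [ 0.5731 -0.3185  0.3349] [ 0.5193  0.3882 -0.1077  1.4763  0.0425  1.2794 -1.3797]
-1 [ 0.5774 -0.299   0.2149] [ 0.4827  0.4657 -0.0975  1.6384  0.0507  1.04   -1.4171]
-1 [ 0.5953 -0.2176  0.2266] [ 0.4039  0.4333 -0.1639  1.6641  0.079   1.0506 -1.5714]
550 140 [ 0.7687 -0.596   0.1608]
510 70 [ 0.9443 -0.5349  0.1629]
612 190 [ 0.6868 -0.8203 -0.0017]
480 190 [ 0.7044 -0.4753  0.0301]
505 115 [ 0.8348 -0.5052  0.1635]
466 237 [ 0.5791 -0.4035  0.089 ]
512 205 [ 0.6433 -0.5162  0.098 ]
[ 0.5311 -0.7696  0.1   ] [ 0.9576 -0.359   0.1686]
```

```bash
python3 - <<'E'
from h import *
import cv2
command_gripper(0.0,40)
movep(tcp(0,.06)+ez*.12,R(-1))
move_l(tcp(0,.035),R(-1),feed=.12)
s=sense();print(s["time_s"],s["position"],tcp(0,.035),s["wrist_force"],s["finger_gap"])
for n in("side","top","wrist"):
    p,d=camera(n);cv2.imwrite(f"pics/{n}1.png",p[:,:,::-1])
a=cv2.imread("pics/top1.png")[180:290,310:460];b=cv2.imread("pics/side1.png")[220:360,260:420]
cv2.imwrite("pics/c1.png",np.hstack([cv2.resize(a,(400,293)),cv2.resize(b,(335,293))]))
E
```

```text
3.8417 [ 0.5789 -0.2946  0.2158] [ 0.5785 -0.2941  0.2149] [0.4385 0.1201 0.8247] -5.6116833078716643e-05
```

View pics/c1.png

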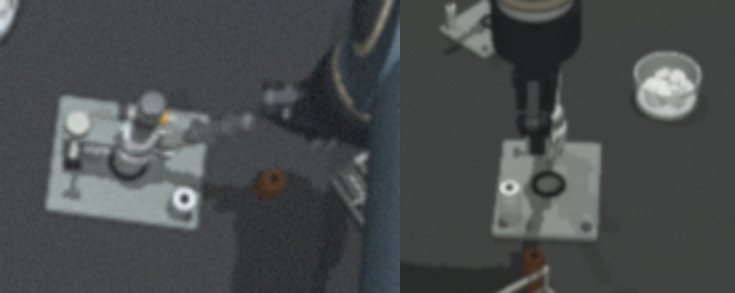

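View pics/wrist1.png

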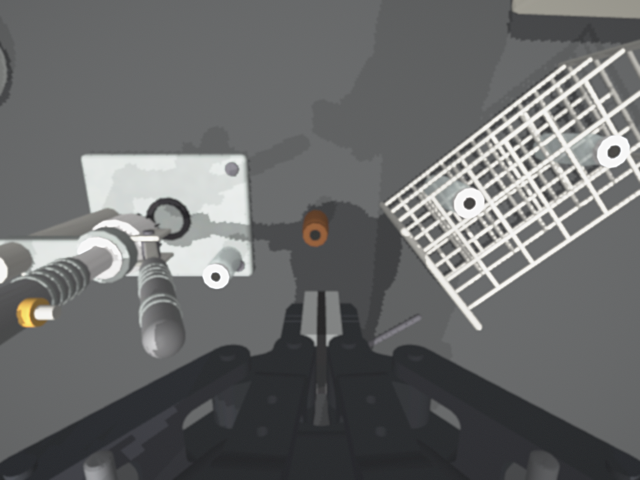

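```bash
python3 - <<'E'
from h import *
s=sense();p,d=camera("wrist");c=camera_params("wrist");T=c["tool_from_camera"];Ki=np.linalg.inv(c["K"])
for (u,v) in[(322,295),(308,300),(300,310),(287,315),(290,335),(285,350),(270,365),(235,352),(225,358),(200,375),(100,420)]:
    q=T@np.append(Ki@[u,v,1]*d[v,u],1);print((u,v),q[:3])
Rt=s["tcp_rot"];o=Rt@T[:3,3]+s["position"]
for uv in[(165,337)]:
    r=Rt@T[:3,:3]@Ki@[*uv,1]
    w=o+r*(.21-o[2])/r[2];print("tip",w,tip(0),"tool",Rt.T@(w-s["position"]), "depthpt",(Rt@(T[:3,:3]@(Ki@[*uv,1]*d[uv[1],uv[0]])+T[:3,3])+s["position"]))
E
```

```text
(322, 295) [0.0175 0.0115 0.0005]
(308, 300) [ 0.0126  0.0117 -0.0048]
(300, 310) [ 0.012   0.0078 -0.0079]
(287, 315) [ 0.0075  0.0081 -0.0124]
(290, 335) [-0.0142  0.0125 -0.0095]
(285, 350) [-0.0227  0.0127 -0.0102]
(270, 365) [-0.0295  0.0124 -0.0137]
(235, 352) [-0.0254  0.0138 -0.0239]
(225, 358) [-0.027   0.0129 -0.0264]
(200, 375) [-0.0342  0.0127 -0.0311]
(100, 420) [-0.0491  0.012  -0.0486]
tip [ 0.5912 -0.2383  0.21  ] [ 0.5907 -0.2384  0.2099] tool [ 0.0058 -0.     -0.0576] depthpt [ 0.5938 -0.2415  0.2155]
```

```bash
python3 - <<'E'
from h import *
b=np.mean([sense()["wrist_force"]@ex for _ in range(5)])
def st(l):
    s=sense();f=s["wrist_force"]@ex-b;g=(s["position"]-tcp(0))@ex
    print(f"{l} t={s['time_s']:.2f} f={f:.1f} adv={g*1e3:.1f} |F|={np.linalg.norm(s['wrist_force']):.1f}");return f
for g in(.015,.006,.003,.0015):
    move_l(tcp(0,g),feed=.04);st(g)
for th in(.0,.02,.06,.12,.18,.24,.29,.33):
    move_l(tcp(th),feed=.03)
    if st(th)<-14:break
E
```

```text
0.015 t=4.69 f=1.4 adv=-15.0 |F|=0.9
0.006 t=5.07 f=0.8 adv=-5.5 |F|=0.7
0.003 t=5.32 f=1.4 adv=-2.8 |F|=0.9
0.0015 t=5.57 f=0.7 adv=-1.4 |F|=1.3
0.0 t=5.82 f=0.7 adv=0.1 |F|=0.6
0.02 t=6.07 f=-0.3 adv=1.9 |F|=0.9
0.06 t=6.38 f=-4.5 adv=5.8 |F|=5.2
0.12 t=6.78 f=-5.1 adv=12.4 |F|=5.9
0.18 t=7.17 f=-5.3 adv=18.7 |F|=7.0
0.24 t=7.56 f=-7.2 adv=25.1 |F|=9.5
0.29 t=7.91 f=-8.2 adv=30.8 |F|=11.2
0.33 t=8.22 f=-7.0 adv=35.5 |F|=10.3
```

```bash
python3 - <<'E'
from h import *
import time
b=0.7
def st(l):
    F=[];
    for _ in range(3): s=sense();F.append(s["wrist_force"]);sleep(.02)
    F=np.mean(F,0);f=F@ex-b;g=(s["position"]-tcp(0))@ex
    print(f"{l} t={s['time_s']:.2f} f={f:.1f} adv={g*1e3:.1f} F={F}");return f
base=tcp(.37)
d=-.005
while d<.008:
    move_l(base+ex*d,feed=.02)
    f=st(round(d,4))
    if f<-15:break
    d+=.001 if f>-11 else .0005
print("d",d)
t0=sense()["time_s"]
for i in range(8):
    sleep(.25);f=st("hold")
open("d.txt","w").write(str(d))
import cv2
for n in("side","top","wrist"):
    p,_=camera(n);cv2.imwrite(f"pics/{n}2.png",p[:,:,::-1])
st("end")
E
```

```text
-0.005 t=8.51 f=-8.4 adv=35.3 F=[-2.8649 -7.2255  4.7423]
-0.004 t=8.81 f=-8.4 adv=36.2 F=[-2.8871 -7.2354  5.6084]
-0.003 t=9.11 f=-9.1 adv=37.1 F=[-3.9557 -7.7409  5.9311]
-0.002 t=9.41 f=-8.9 adv=38.0 F=[-3.9601 -7.5348  6.849 ]
-0.001 t=9.71 f=-9.4 adv=39.0 F=[-3.6292 -8.155   6.7218]
0.0 t=10.01 f=-9.5 adv=40.0 F=[-3.495  -8.2259  6.3578]
0.001 t=10.31 f=-9.0 adv=40.9 F=[-3.5863 -7.7038  7.6231]
0.002 t=10.61 f=-9.7 adv=41.9 F=[-2.9588 -8.5194  6.9487]
0.003 t=10.91 f=-9.2 adv=42.8 F=[-3.1822 -8.0398  7.686 ]
0.004 t=11.21 f=-9.2 adv=43.8 F=[-3.1942 -7.9942  7.0036]
0.005 t=11.51 f=-9.1 adv=44.8 F=[-2.7858 -8.0335  7.2102]
0.006 t=11.81 f=-9.8 adv=45.7 F=[-2.7551 -8.6675  7.8162]
0.007 t=12.11 f=-10.7 adv=45.9 F=[-3.6265 -9.4845  7.7593]
d 0.008
hold t=12.41 f=-11.1 adv=45.9 F=[-3.3546 -9.87    8.2451]
hold t=12.71 f=-10.6 adv=45.9 F=[-3.4386 -9.361   7.5872]
hold t=13.01 f=-10.7 adv=45.9 F=[-2.6813 -9.6593  7.8995]
hold t=13.31 f=-10.9 adv=45.9 F=[-3.2119 -9.7422  8.0197]
hold t=13.61 f=-10.6 adv=45.9 F=[-3.598  -9.3509  7.6642]
hold t=13.91 f=-11.0 adv=45.9 F=[-3.5672 -9.7834  8.0686]
hold t=14.21 f=-10.8 adv=45.9 F=[-3.4448 -9.5367  8.0697]
hold t=14.51 f=-10.6 adv=45.9 F=[-3.5886 -9.3558  8.0868]
end t=14.71 f=-10.7 adv=45.9 F=[-3.263  -9.5593  7.5621]
```

```bash
python3 - <<'E'
import cv2,numpy as np
a=cv2.imread("pics/top2.png")[180:290,310:460];b=cv2.imread("pics/wrist2.png")
cv2.imwrite("pics/c2.png",np.hstack([cv2.resize(a,(300,220)),cv2.resize(b[140:360,:440],(440,220))]))
E
```

```text
(no output)
```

View pics/wrist2.png

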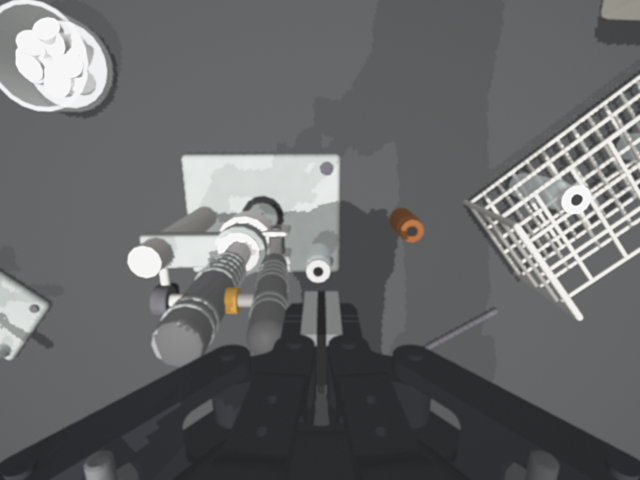

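View pics/c2.png

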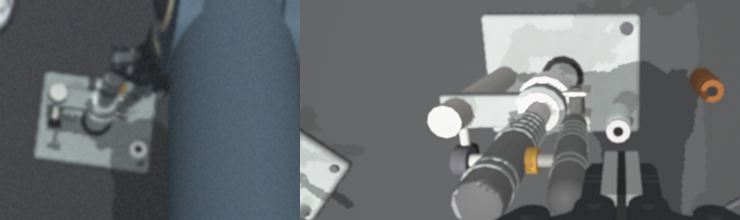

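```bash
python3 - <<'E'
from h import *
b=0.7
def st(l):
    F=[];
    for _ in range(3): s=sense();F.append(s["wrist_force"]);sleep(.02)
    F=np.mean(F,0);f=F@ex-b;g=(s["position"]-tcp(0))@ex
    print(f"{l} t={s['time_s']:.2f} f={f:.1f} adv={g*1e3:.1f} F={F}");return f
base=tcp(.37)
d=.008
while d<.0165:
    move_l(base+ex*d,feed=.02)
    f=st(round(d,4))
    if f<-16:break
    d+=.001
for i in range(8):
    sleep(.25);f=st("hold")
open("d.txt","w").write(str(d))
E
```

```text
0.008 t=15.01 f=-12.0 adv=46.0 F=[ -3.5317 -10.8143   7.6753]
0.009 t=15.31 f=-13.4 adv=46.0 F=[ -3.6897 -12.1771   7.5321]
0.01 t=15.61 f=-15.6 adv=46.1 F=[ -4.865  -14.2128   8.031 ]
0.011 t=15.91 f=-16.0 adv=46.2 F=[ -4.5635 -14.6576   7.9956]
0.012 t=16.21 f=-17.3 adv=46.3 F=[ -4.4592 -16.0543   8.0481]
hold t=16.51 f=-17.7 adv=46.3 F=[ -4.8548 -16.3286   8.0076]
hold t=16.81 f=-17.4 adv=46.3 F=[ -4.9704 -15.9743   8.3747]
hold t=17.11 f=-17.3 adv=46.3 F=[ -4.6466 -16.0075   7.6458]
hold t=17.41 f=-17.5 adv=46.3 F=[ -4.7304 -16.1611   8.3713]
hold t=17.71 f=-17.6 adv=46.3 F=[ -5.0136 -16.1596   8.5954]
hold t=18.01 f=-17.5 adv=46.3 F=[ -5.0696 -16.0868   8.1997]
hold t=18.31 f=-17.7 adv=46.3 F=[ -4.4187 -16.44     7.9614]
hold t=18.61 f=-17.1 adv=46.3 F=[ -4.9425 -15.6883   7.8737]
```

```bash
python3 - <<'E'
from h import *
b=0.7
def st(l):
    s=sense();f=s["wrist_force"]@ex-b;g=(s["position"]-tcp(0))@ex
    print(f"{l} t={s['time_s']:.2f} f={f:.1f} adv={g*1e3:.1f}")
move_l(tcp(.37)+ex*.006,feed=.015);st("rel")
for th in(.34,.28,.22,.16,.10,.05,.02,0):
    move_l(tcp(th)+ex*(.003+.003*th/.37),feed=.025);st(th)
for g in(-.001,.001,.004,.008):
    move_l(tcp(0,g),feed=.015);st(("gap",g))
move_l(tcp(0,.04),feed=.08);st("clear")
move_l(tcp(0,.06)+ez*.12,feed=.15);st("up")
movep([.4,-.5,.35],R(-1))
import cv2
for n in("side","top","wrist"):
    p,_=camera(n);cv2.imwrite(f"pics/{n}3.png",p[:,:,::-1])
s=sense();print(s["time_s"],s["position"],s["wrist_force"])
a=cv2.imread("pics/top3.png")[180:290,310:460];c=cv2.imread("pics/side3.png")[220:360,260:420]
cv2.imwrite("pics/c3.png",np.hstack([cv2.resize(a,(400,293)),cv2.resize(c,(335,293))]))
for n in("top","side"):
    A=cv2.imread(f"pics/{n}0.png");B=cv2.imread(f"pics/{n}3.png");m=cv2.absdiff(A,B).max(2)
    cv2.imwrite(f"pics/diff_{n}.png",m*3)
cv2.imwrite("pics/d3.png",np.hstack([cv2.resize(cv2.imread(f"pics/diff_{n}.png"),(400,300)) for n in("top","side")]))
E
```

```text
rel t=19.18 f=-9.0 adv=45.5
0.34 t=19.48 f=-9.1 adv=41.7
0.28 t=19.94 f=-9.2 adv=34.5
0.22 t=20.40 f=-8.6 adv=27.4
0.16 t=20.86 f=-7.0 adv=20.5
0.1 t=21.32 f=-5.1 adv=13.7
0.05 t=21.73 f=-5.8 adv=8.1
0.02 t=22.03 f=-5.1 adv=4.7
0 t=22.28 f=-5.0 adv=2.5
('gap', -0.001) t=22.57 f=-1.7 adv=1.9
('gap', 0.001) t=22.85 f=-0.9 adv=-0.3
('gap', 0.004) t=23.20 f=-0.9 adv=-4.1
('gap', 0.008) t=23.62 f=-0.9 adv=-8.2
clear t=24.17 f=-0.3 adv=-40.5
up t=25.12 f=0.6 adv=-59.5
26.2667 [ 0.4021 -0.4982  0.3497] [0.2407 0.2741 0.0256]
```

View pics/c3.png

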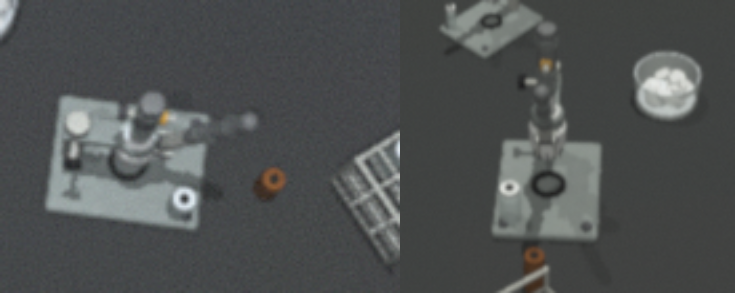

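View pics/d3.png

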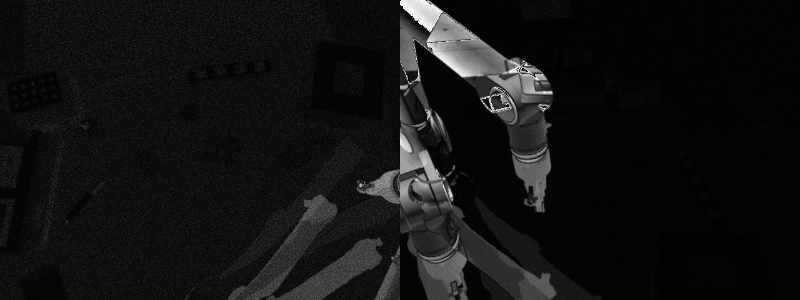

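The lever is back at its rest position. The before/after difference images show only the arm and its shadow, so nothing else moved.

```bash
python3 -c "
from rig import *
sleep(.3);print(sense()['wrist_force']);finish_job()"
```

```text
[-0.0751319  -0.52520527  0.40524444]
the job is handed in; nothing more can be done
```

I checked the larger crimper's handle stop, and the job is handed in at about 26.6 s of the 48 s allowed.

- **Press:** With the gripper shut, I pushed the lever in with one finger's back, from its outer side. It stopped at about 46 mm of finger travel from my calculated first contact. The wrist camera showed it resting on the stop screw with a gap left to the fixed handle.
- **Hold:** The first hold, about 2.5 s at 11 N, seemed light to me. I kept the lever on the stop, pressed up to about 17.5 N and held that for another 2.4 s.
- **Release:** I eased the lever out slowly. The finger stayed in contact (5 to 9 N) until about 2.5 mm before the rest position. The force then faded to zero and I moved clear.

**Last checks:** In the top and side pictures the lever is back at rest. Compared with the first pictures, only the arm and its shadow differ. The wrist force was near zero at the end.

**Disagreements:**
- Contact began roughly 2 to 4 mm later than calculated, which is within the calibration and finger thickness error.
- During the press there was an upward friction force of up to about 8 N on the finger.

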